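# Put the press dies back in their caddy

## Task

Gather the four paint-marked press dies from the bench into the caddy, each into the pocket of its own colour, standing upright and flat inside the rim with its long side along the pocket's long side. Lower each one down rather than dropping it, and leave the two rusty unpainted dies standing where they are.

Things in the scene. Friction and masses are not known exactly. Their poses are not given: they have to be found in the camera images.
- die_red_c (a point): Loose steel press die, a block 32 (x) x 50 (y) x 50 (z, height) mm, about 0.6 kg, standing upright on the table, with both ends (+y and -y) painted red and a flat top. Point at its centre, 25 mm above its underside; x is the narrow direction (its straight side faces are 32 mm apart up to 38 mm or more above the underside), y the long one, z up. It belongs in the caddy.
- die_blue_c (a point): Loose steel press die, a block 32 (x) x 50 (y) x 50 (z, height) mm, about 0.6 kg, standing upright on the table, with both ends (+y and -y) painted blue and one round ridge along its top. Point at its centre, 25 mm above its underside; x is the narrow direction (its straight side faces are 32 mm apart up to 38 mm or more above the underside), y the long one, z up. It belongs in the caddy.
- die_yellow_c (a point): Loose steel press die, a block 32 (x) x 50 (y) x 50 (z, height) mm, about 0.6 kg, standing upright on the table, with both ends (+y and -y) painted yellow and a groove along its top between two rails. Point at its centre, 25 mm above its underside; x is the narrow direction (its straight side faces are 32 mm apart up to 38 mm or more above the underside), y the long one, z up. It belongs in the caddy.
- die_green_c (a point): Loose steel press die, a block 32 (x) x 50 (y) x 50 (z, height) mm, about 0.6 kg, standing upright on the table, with both ends (+y and -y) painted green and two ribs across its top. Point at its centre, 25 mm above its underside; x is the narrow direction (its straight side faces are 32 mm apart up to 38 mm or more above the underside), y the long one, z up. It belongs in the caddy.
- scrap_flat_c (a point): Loose steel press die, a block 32 (x) x 50 (y) x 50 (z, height) mm, about 0.6 kg, standing upright on the table, with no paint, rusty brown all over, and a flat top. Point at its centre, 25 mm above its underside; x is the narrow direction (its straight side faces are 32 mm apart up to 38 mm or more above the underside), y the long one, z up. Scrap look-alike: it does not belong in the caddy.
- scrap_fuller_c (a point): Loose steel press die, a block 32 (x) x 50 (y) x 50 (z, height) mm, about 0.6 kg, standing upright on the table, with no paint, rusty brown all over, and one round ridge along its top. Point at its centre, 25 mm above its underside; x is the narrow direction (its straight side faces are 32 mm apart up to 38 mm or more above the underside), y the long one, z up. Scrap look-alike: it does not belong in the caddy.
- pocket_red_floor (a point): Red pocket, one of four in the grey caddy: a fixed shallow tray, inside 54 (x) x 70 (y) mm, with a rim 3 mm thick and 6 mm high above its floor. Point at the centre of its floor, 7 mm above the table; x along its short side, y along its long side, z up. The caddy (152 x 172 mm, fixed) carries the four pockets two by two, 78 mm apart in x and 82 mm in y, in any arrangement of colours; its outer wall is 14 mm high above the table.
- pocket_blue_floor (a point): Blue pocket, one of four in the grey caddy: a fixed shallow tray, inside 54 (x) x 70 (y) mm, with a rim 3 mm thick and 6 mm high above its floor. Point at the centre of its floor, 7 mm above the table; x along its short side, y along its long side, z up. The caddy (152 x 172 mm, fixed) carries the four pockets two by two, 78 mm apart in x and 82 mm in y, in any arrangement of colours; its outer wall is 14 mm high above the table.
- pocket_yellow_floor (a point): Yellow pocket, one of four in the grey caddy: a fixed shallow tray, inside 54 (x) x 70 (y) mm, with a rim 3 mm thick and 6 mm high above its floor. Point at the centre of its floor, 7 mm above the table; x along its short side, y along its long side, z up. The caddy (152 x 172 mm, fixed) carries the four pockets two by two, 78 mm apart in x and 82 mm in y, in any arrangement of colours; its outer wall is 14 mm high above the table.
- pocket_green_floor (a point): Green pocket, one of four in the grey caddy: a fixed shallow tray, inside 54 (x) x 70 (y) mm, with a rim 3 mm thick and 6 mm high above its floor. Point at the centre of its floor, 7 mm above the table; x along its short side, y along its long side, z up. The caddy (152 x 172 mm, fixed) carries the four pockets two by two, 78 mm apart in x and 82 mm in y, in any arrangement of colours; its outer wall is 14 mm high above the table.
There are look-alikes about, which are no part of the job. Leave any pink look-alike of the part that bears die_yellow_c alone. Leave any pink look-alike of the part that bears die_green_c alone.

How it is judged:
By the outcome, as a careful person would: the job done as asked, in the order asked, and still so for the second after the job is handed in, with the robot touching nothing.
It also fails if it takes over 96 s, if anything falls off the work surface, if the arm or the gripper's body presses on something with over 40 N, if the wrist force passes 120 N, or if a joint passes its speed limit or range.

## Robot

A 7-joint arm with a two-finger parallel gripper is mounted at the origin on the work surface. World frame = base frame: x ahead of the robot, y to its left, z up, the work surface at z = 0. Lengths are in m, angles in rad, forces in N, time in s.
With the tool pointing down it reaches from about 0.4 to 0.925 m from the base axis. Payload 4.1 kg.
Tool frame: the origin (TCP) lies at the very end of the fingers, on their centre line; the grasp point (between the pads) lies grip_depth behind it (grip_depth is the distance from the TCP to the grasp point, in m); z points along the fingers, y is the direction in which the jaws open and shut (so a half turn about z gives the same grasp; the last joint's range is limited). The gripper opens to 85 mm and grips with 20 to 120 N. Pads are 22 mm wide; open, the fingers measure 114 mm over their backs; the gripper's body (76 mm by 85 mm) begins 54 mm behind the grasp point. The pads swing forward as they close: fully open they stand 13 mm farther back than shut.
Start: joints at [-1.396, 0.398, 0.045, 1.537, -0.019, 1.207, -0.051], TCP at [0.176, 0.626, 0.231] pointing down, gripper open.
Joint ranges: [-2.82, 2.82], [-0.49, 2.23], [-1.37, 1.46], [0, 2.46], [-1.36, 4.5], [0.23, 2], [-2.94, 2.94]. Speed limits (rad/s): [2.57, 2.57, 3.14, 3.14, 3.14, 3.14, 3.14].

## Interface

Orientations are given as a rotation vector (axis times angle).
In Python, from rig import * gives the robot as it stands.
- The arm moves only by the shell command python3 -m creep 'ROWS' [FORCE]. ROWS is JSON, one flat list of numbers, 7 for each row, row after row: the shift along the tool's x, y, z in units of 10 cm (1.0 is 10 cm), then the turn, a rotation vector about the tool's x, y, z in units of 180 degrees (1.0 is 180 degrees), then the opening, from 0 (shut) to 1 (fully open). A call has 1 to 5 rows; each row is the pose to reach, as a shift and turn from the pose commanded when the call began, along the tool's axes at that moment, turning the shorter way round; what a row does not reach only later rows make up. A row lasts 1/10 s, in which the tool goes at most 50 mm and 8.59 degrees, less where a joint would pass 70% of its speed; a pose out of reach is approached as far as the arm can. A call with a number of a shift or a turn outside -1 to 1 is refused whole. A call with a gripper value outside its range is refused whole. The fingers move at their own pace and stop on an object; FORCE is the grip in N (left out, the last holds). Time passes only in rows, so rows that repeat a pose let the fingers close. It gives the time, the measured TCP pose, the force and the opening at its end, in the units of the state.
- get_state(): the state, without advancing time (a new reading comes with each control period).
- read_camera(name): name is "scene" or "top" or "wrist"; returns (picture, depth): 420x560x3 uint8, red, green, blue; 420x560 float32, m along the optical axis (not along the pixel's ray), 0 where there is no reading.
- calibration(name): a dict with "vfov" (degrees; the focal length in pixels is half the picture's height over the tangent of half this angle, whatever the lens; pixels are square), "cx", "cy" (the principal point, pixels), "world_from_camera" (4x4, takes a point from camera to world coordinates); the wrist camera has in their place "mount" (4x4, takes a point from camera to tool coordinates, whose origin is the TCP and whose axes are the flange's). Camera axes: x right, y up, looking along -z (the intrinsics and any distortion apply to the point x, -y, -z); pixel columns grow to the right and rows downward; lengths in m; the calibration is good to about 2 mm. A picture is of the moment at which its call begins: read the wrist's pose just before it. calibration takes no time and is no camera call.
- job_done(): hands the job in, once; it reports no verdict.
The state is a dict: "time": time; "qpos": joint angles; "qd": joint speeds; "effort": joint torques, N m; "position": TCP position; "eef_rot": TCP orientation; "ft_force": force on the tool from outside, world axes, zero at the start; "torque": the same for the moment, N m; "grip_width": finger opening in m.
Only numpy, scipy, OpenCV 4.12 (cv2) and the standard library are available. Lean on these libraries where they do the work, as an engineer would, in place of code of your own. Each camera call takes 0.05 s, during which the arm holds its last target. There are 200 camera calls.

## Working session

There is one attempt and no reset: what is moved stays moved. The work goes in short steps, Python scripts to look and compute and a shell command to move; the robot and the scene stay as the last step left them, time stands still between calls to the robot, and variables do not carry over. Pictures are saved under pics/ and viewed, about 12 in all and at most 16, crops included, and the job is handed in when it is done.

```bash
ls; mkdir -p pics
python3 - <<'E'
from rig import *
import cv2,numpy as np
s=get_state(); print({k:np.round(v,3) for k,v in s.items()})
for n in("top","scene","wrist"):
    im,d=read_camera(n); cv2.imwrite(f"pics/{n}0.png",im[:,:,::-1]); np.save(f"pics/{n}0.npy",d)
    c=calibration(n); print(n,c)
E
```

```text
pics
{'time': np.float64(0.0), 'qpos': array([-1.396,  0.399,  0.045,  1.538, -0.019,  1.207, -0.051]), 'qd': array([ 0.   ,  0.001,  0.   ,  0.001,  0.   , -0.001,  0.   ]), 'effort': array([ 0.0000e+00, -4.7512e+01,  1.3650e+00, -2.5423e+01,  1.1000e-02,
        9.0000e-03,  0.0000e+00]), 'position': array([0.176, 0.625, 0.23 ]), 'eef_rot': array([-4.290e-01, -3.112e+00,  3.000e-03]), 'ft_force': array([0.224, 0.11 , 0.289]), 'torque': array([-0.051,  0.047, -0.007]), 'grip_width': np.float64(0.085)}
top {'vfov': 47.13363873119201, 'cx': 277.38605770102475, 'cy': 208.8613199900491, 'world_from_camera': array([[-0.01715037,  0.9856434 , -0.16796714,  0.35894311],
       [-0.99982574, -0.01814481, -0.00438737,  0.0638251 ],
       [-0.00737212,  0.16786263,  0.98578283,  1.10857182],
       [ 0.        ,  0.        ,  0.        ,  1.        ]])}
scene {'vfov': 42.447232909819775, 'cx': 282.07376535925647, 'cy': 209.75461492443304, 'world_from_camera': array([[-0.71997153, -0.48400782,  0.49737052,  1.14913649],
       [ 0.69391733, -0.51335604,  0.50492011,  0.6498584 ],
       [ 0.01094287,  0.70866212,  0.70546315,  0.90358472],
       [ 0.        ,  0.        ,  0.        ,  1.        ]])}
wrist {'vfov': 70.04006912153467, 'cx': 277.35509584109224, 'cy': 211.4499326203239, 'mount': array([[ 2.03390404e-04,  9.49262176e-01,  3.14485739e-01,
         8.01504001e-02],
       [ 9.99997729e-01, -8.60287853e-04,  1.95000504e-03,
        -8.52076330e-04],
       [ 2.12161429e-03,  3.14484628e-01, -9.49260195e-01,
        -1.41708880e-01],
       [ 0.00000000e+00,  0.00000000e+00,  0.00000000e+00,
         1.00000000e+00]])}
```

View pics/top0.png

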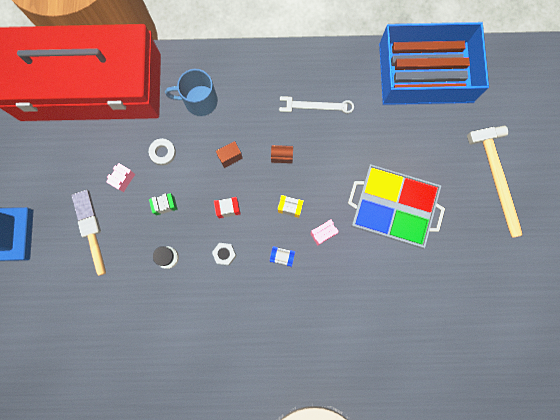

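View pics/scene0.png

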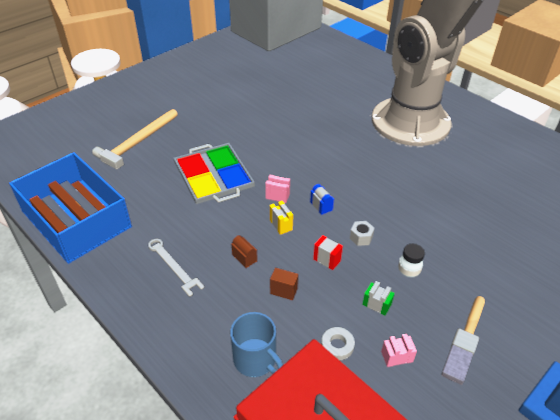

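Run:
```python
import rig
print([ (n,getattr(rig,n) if not callable(getattr(rig,n)) else '') for n in dir(rig) if n[0]!='_'])
```

```text
[('PlanningError', ''), ('calibration', ''), ('get_state', ''), ('grip_depth', 0.0187), ('job_done', ''), ('read_camera', '')]
```

```bash
cat > h.py <<'E'
from rig import *
import cv2,numpy as np
from scipy.spatial.transform import Rotation as R
def tool():
    s=get_state(); T=np.eye(4); T[:3,:3]=R.from_rotvec(s["eef_rot"]).as_matrix(); T[:3,3]=s["position"]; return T
def cloud(n):
    c=calibration(n); T=c["world_from_camera"] if n!="wrist" else tool()@c["mount"]
    im,d=read_camera(n); h,w=d.shape; f=h/2/np.tan(np.radians(c["vfov"]/2))
    v,u=np.mgrid[:h,:w]
    P=np.stack([(u-c["cx"])/f*d,-(v-c["cy"])/f*d,-d],-1)@T[:3,:3].T+T[:3,3]
    P[d==0]=np.nan
    return im,P,T,f,c
HUE={"red":[(0,6),(174,180)],"yellow":[(25,35)],"green":[(50,70)],"blue":[(108,125)]}
def cmask(im,col):
    h=cv2.cvtColor(im,cv2.COLOR_RGB2HSV).astype(int)
    m=np.zeros(im.shape[:2],bool)
    for a,b in HUE[col]: m|=(h[...,0]>=a)&(h[...,0]<=b)
    return m&(h[...,1]>170)&(h[...,2]>90)
def rect(xy):
    """centre, long-side angle (deg, mod 180), (long,short) of outline"""
    (c,(w,h),a)=cv2.minAreaRect((xy*1000).astype(np.float32))
    if h>w: w,h,a=h,w,a+90
    return np.round(np.array(c)/1000,4),round(a%180,1),np.round((w,h),1)
E
python3 - <<'E'
from h import *
im,P,*_=cloud("top"); z=P[...,2]
print("table z",np.nanmedian(z[300:400,100:250]))
die={"red":(227,207),"yellow":(291,205),"blue":(282,257),"green":(162,203),"scrapA":(229,154),"scrapB":(282,154),"pinkA":(120,176),"pinkB":(324,232)}
for k,(u,v) in die.items():
    w=np.zeros(z.shape,bool); w[v-20:v+20,u-20:u+20]=1
    m=w&(z>0.03)&(z<0.07); m2=cv2.erode(m.astype(np.uint8),np.ones((1,1)))>0
    print(k,m.sum(),rect(P[m][:,:2]),"ztop",np.round(np.percentile(z[m],[50,95]),4))
for k in HUE:
    m=cmask(im,k)&(z<0.03); m[:,:350]=0; m[:150]=0; m[250:]=0; m[:,450:]=0
    print("pocket",k,m.sum(),rect(P[m][:,:2]),np.nanmedian(z[m]), np.round(np.mean(P[m],0),4))
E
```

```text
table z -0.0006133574147060283
red 361 (array([0.5493, 0.1833]), 100.4, array([51.3, 33.5])) ztop [0.0493 0.0525]
yellow 350 (array([0.5496, 0.0398]), 73.9, array([50.5, 33.1])) ztop [0.0472 0.052 ]
blue 340 (array([0.4363, 0.0603]), 76.0, array([50.5, 32.5])) ztop [0.046  0.0519]
green 351 (array([0.5608, 0.3314]), 105.1, array([51.2, 33.2])) ztop [0.0391 0.0512]
scrapA 339 (array([0.6743, 0.1785]), 118.7, array([49.9, 34.1])) ztop [0.0492 0.0525]
scrapB 310 (array([0.6752, 0.0568]), 88.4, array([48.6, 33.6])) ztop [0.0455 0.0515]
pinkA 344 (array([0.6255, 0.431 ]), 148.5, array([50.4, 35. ])) ztop [0.0392 0.0511]
pinkB 351 (array([ 0.4884, -0.0355]), 120.0, array([51.6, 32.4])) ztop [0.0476 0.0527]
pocket red 862 (array([ 0.574 , -0.2575]), 71.1, array([77.2, 61.4])) 0.007240085786621275 [ 0.5738 -0.2583  0.0077]
pocket yellow 850 (array([ 0.6   , -0.1797]), 71.5, array([76.1, 61.8])) 0.007185096940303892 [ 0.6001 -0.1803  0.0077]
pocket green 851 (array([ 0.4992, -0.2322]), 70.6, array([76.7, 58.9])) 0.007129602149559489 [ 0.499  -0.2331  0.0075]
pocket blue 833 (array([ 0.5252, -0.1542]), 71.1, array([75.5, 58.7])) 0.006836433640244888 [ 0.5252 -0.155   0.0073]
```

```bash
cat >> h.py <<'E'
def plan(x,y,z,jaw,n):
    """n calls from the measured pose: shift (tool axes at each call start, /10cm) and turn (/180deg) of the last row"""
    T=tool(); M,p=T[:3,:3],T[:3,3]; best=None
    for a in (jaw,jaw+180):
        a=np.radians(a); Y=np.array([np.cos(a),np.sin(a),0]); Z=np.array([0,0,-1.])
        G=np.column_stack([np.cross(Y,Z),Y,Z]); r=R.from_matrix(M.T@G).as_rotvec()
        if best is None or np.linalg.norm(r)<np.linalg.norm(best): best=r
    s=get_state(); print("t",round(float(s["time"]),2),"pos",np.round(p,4),"grip",round(float(s["grip_width"]),4),"f",np.round(s["ft_force"],1),"q",np.round(s["qpos"],2))
    d=(np.array([x,y,z])-p)/n
    for i in range(n):
        print(np.round(M.T@d/0.1,3),np.round(best/n/np.pi,4)); M=M@R.from_rotvec(best/n).as_matrix()
E
python3 -c "
from h import *
plan(.5608,.3314,.16,15.1,5)"
```

```text
t 0.2 pos [0.1756 0.6254 0.2307] grip 0.0856 f [ 0.   0.3 -0.4] q [-1.4   0.4   0.05  1.54 -0.02  1.21 -0.05]
[-0.901 -0.358  0.142] [-0.0001  0.      0.0658]
[-0.955 -0.165  0.142] [-0.0001  0.      0.0658]
[-0.969  0.034  0.142] [-0.0001  0.      0.0658]
[-0.941  0.232  0.141] [-0.0001  0.      0.0658]
[-0.873  0.42   0.141] [-0.0001  0.      0.0658]
```

```bash
python3 -c "
import cv2
i=cv2.imread('pics/top0.png')[130:280,95:345]; cv2.imwrite('pics/crop0.png',cv2.resize(i,(750,450),interpolation=cv2.INTER_CUBIC))"
```

```text
(no output)
```

View pics/crop0.png

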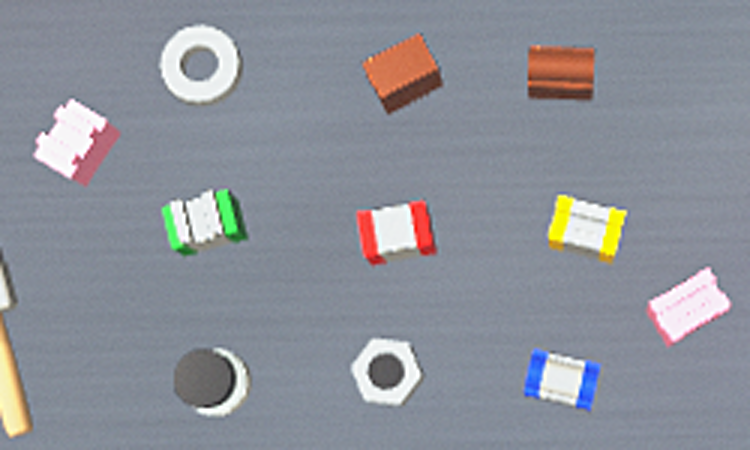

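The crop shows the painted dies: green (162,203), red (227,207), yellow (291,205) and blue (282,257). The things they could be mistaken for are pink ribbed (120,176), pink grooved (324,232), rusty flat (229,154) and rusty ridged (282,154), and I'll leave those alone. Green first.

```bash
python3 -m creep '[-0.45,-0.18,0.07,0,0,0.033,1,-0.9,-0.36,0.14,0,0,0.066,1,-0.9,-0.36,0.14,0,0,0.066,1]'
python3 -m creep '[-0.48,-0.08,0.07,0,0,0.033,1,-0.96,-0.17,0.14,0,0,0.066,1]'
python3 -m creep '[-0.48,0.02,0.07,0,0,0.033,1,-0.97,0.03,0.14,0,0,0.066,1]'
python3 -m creep '[-0.47,0.12,0.07,0,0,0.033,1,-0.94,0.23,0.14,0,0,0.066,1]'
python3 -m creep '[-0.43,0.21,0.07,0,0,0.033,1,-0.87,0.42,0.14,0,0,0.066,1,-0.87,0.42,0.14,0,0,0.066,1,-0.87,0.42,0.14,0,0,0.066,1]'
python3 - <<'E'
from h import *
plan(.5608,.3314,.16,15.1,1)
im,P,*_=cloud("wrist"); z=P[...,2]; cv2.imwrite("pics/w1.png",im[:,:,::-1])
m=(z>0.03)&(z<0.07)&(np.hypot(P[...,0]-.56,P[...,1]-.33)<.06)
print(m.sum(),rect(P[m][:,:2]),np.percentile(z[m],[50,95]))
g=cmask(im,"green")&(z<.07); print(g.sum(),rect(P[g][:,:2]))
E
```

```text
time: 0.5
position: [0.2613, 0.5603, 0.2164]
eef_rot: [0.768, 3.04, -0.007]
ft_force: [0.5, -0.7, 0.2]
grip_width: 0.0857
time: 0.7
position: [0.3295, 0.5077, 0.2032]
eef_rot: [-1.06, -2.957, -0.001]
ft_force: [0.9, 0.1, -1.1]
grip_width: 0.0855
time: 0.9
position: [0.4078, 0.447, 0.1891]
eef_rot: [-1.365, -2.829, -0.001]
ft_force: [1.2, 0.8, -0.9]
grip_width: 0.0853
time: 1.1
position: [0.4846, 0.3878, 0.1751]
eef_rot: [-1.651, -2.673, -0.001]
ft_force: [0.8, 0.3, -0.0]
grip_width: 0.0852
time: 1.5
position: [0.561, 0.3286, 0.1608]
eef_rot: [1.918, 2.488, -0.002]
ft_force: [-0.6, 1.3, -0.1]
grip_width: 0.0852
t 1.5 pos [0.561  0.3286 0.1608] grip 0.0852 f [-0.6  1.3 -0.1] q [-0.88  0.48  0.39  1.62 -0.2   1.08 -0.18]
[0.027 0.006 0.008] [-0.0003  0.0002 -0.0019]
1925 (array([0.5618, 0.3306]), 105.0, array([50.3, 32.5])) [0.03869675 0.05000559]
644 (array([0.5614, 0.3306]), 104.5, array([50.4, 31.3]))
```

```bash
python3 -m creep '[0.02,0.01,0.35,0,0,0,0.8,0.02,0.01,0.7,0,0,0,0.8,0.02,0.01,1.0,0,0,0,0.8]'
python3 -m creep '[0,0,0.25,0,0,0,0.75,0,0,0.4,0,0,0,0.75,0,0,0.48,0,0,0,0.75,0,0,0.48,0,0,0,0.75]'
python3 -c "
from h import *
plan(.5615,.331,.012,15.1,1)"
python3 -m creep '[0,0,0,0,0,0,0.3,0,0,0,0,0,0,0.3,0,0,0,0,0,0,0.3,0,0,0,0,0,0,0.3,0,0,0,0,0,0,0.3]' 80
```

```text
time: 1.85
position: [0.5584, 0.3352, 0.06]
eef_rot: [-1.908, -2.494, -0.001]
ft_force: [-0.2, 0.3, -0.3]
grip_width: 0.0682
time: 2.25
position: [0.5597, 0.3333, 0.0129]
eef_rot: [-1.912, -2.492, 0.001]
ft_force: [0.5, -0.2, 0.5]
grip_width: 0.0645
t 2.25 pos [0.5597 0.3333 0.0129] grip 0.0645 f [ 0.5 -0.2  0.5] q [-0.84  0.65  0.33  1.72 -0.27  0.82 -0.12]
[-0.026  0.011  0.009] [-0.0003 -0.0001 -0.0005]
time: 2.75
position: [0.5616, 0.3331, 0.0151]
eef_rot: [1.914, 2.491, 0.004]
ft_force: [-1.6, 0.3, 6.1]
grip_width: 0.0309
```

```bash
python3 -m creep '[0,0,-0.1,0,0,0,0.3,0,0,-0.35,0,0,0,0.3,0,0,-0.7,0,0,0,0.3,0,0,-1,0,0,0,0.3,0,0,-1,0,0,0,0.3]'
python3 -c "
from h import *
plan(.4992,-.2322,.14,-18.8,6)"
```

```text
time: 3.25
position: [0.5634, 0.3337, 0.1179]
eef_rot: [1.913, 2.488, 0.013]
ft_force: [1.1, 0.2, -5.8]
grip_width: 0.0307
t 3.25 pos [0.5634 0.3337 0.1179] grip 0.0307 f [ 1.1  0.2 -5.8] q [-0.87  0.53  0.37  1.66 -0.22  0.99 -0.16]
[-0.884 -0.346 -0.042] [ 0.0004 -0.0003  0.0312]
[-0.913 -0.257 -0.041] [ 0.0004 -0.0003  0.0312]
[-0.934 -0.167 -0.04 ] [ 0.0004 -0.0003  0.0312]
[-0.946 -0.075 -0.039] [ 0.0004 -0.0003  0.0312]
[-0.949  0.018 -0.038] [ 0.0004 -0.0003  0.0312]
[-0.943  0.111 -0.037] [ 0.0004 -0.0003  0.0312]
```

```bash
python3 -m creep '[-0.22,-0.08,-0.04,0,0,0.008,0.3,-0.55,-0.21,-0.04,0,0,0.02,0.3,-0.88,-0.35,-0.04,0,0,0.031,0.3]'
python3 -m creep '[-0.3,-0.09,-0.04,0,0,0.01,0.3,-0.6,-0.18,-0.04,0,0,0.02,0.3,-0.91,-0.26,-0.04,0,0,0.031,0.3]'
python3 -m creep '[-0.3,-0.06,-0.04,0,0,0.01,0.3,-0.6,-0.11,-0.04,0,0,0.02,0.3,-0.93,-0.17,-0.04,0,0,0.031,0.3]'
python3 -m creep '[-0.3,-0.03,-0.04,0,0,0.01,0.3,-0.6,-0.05,-0.04,0,0,0.02,0.3,-0.95,-0.08,-0.04,0,0,0.031,0.3]'
python3 -m creep '[-0.3,0.01,-0.04,0,0,0.01,0.3,-0.6,0.01,-0.04,0,0,0.02,0.3,-0.95,0.02,-0.04,0,0,0.031,0.3]'
python3 -m creep '[-0.3,0.04,-0.04,0,0,0.01,0.3,-0.6,0.07,-0.04,0,0,0.02,0.3,-0.85,0.1,-0.04,0,0,0.031,0.3,-0.94,0.11,-0.04,0,0,0.031,0.3,-0.94,0.11,-0.04,0,0,0.031,0.3]'
python3 - <<'E'
from h import *
plan(.4992,-.2322,.019,-18.8,1)
im,P,*_=cloud("wrist"); z=P[...,2]; cv2.imwrite("pics/w2.png",im[:,:,::-1])
for k in HUE:
    m=cmask(im,k)&(z<.03); m2=cmask(im,k)&(z>.03)
    print(k,m.sum(),rect(P[m][:,:2]) if m.sum()>300 else '', m2.sum(), rect(P[m2][:,:2]) if m2.sum()>100 else '')
E
```

```text
time: 3.55
position: [0.5477, 0.2373, 0.1154]
eef_rot: [-2.032, -2.394, 0.005]
ft_force: [0.5, -0.3, -4.7]
grip_width: 0.0303
time: 3.85
position: [0.5365, 0.1429, 0.1195]
eef_rot: [-2.147, -2.291, 0.005]
ft_force: [0.5, -0.5, -5.3]
grip_width: 0.0309
time: 4.15
position: [0.5266, 0.0494, 0.1246]
eef_rot: [-2.257, -2.184, 0.001]
ft_force: [-0.6, -0.6, -5.1]
grip_width: 0.0308
time: 4.45
position: [0.5157, -0.0448, 0.1287]
eef_rot: [-2.36, -2.072, 0.0]
ft_force: [0.4, 0.4, -5.0]
grip_width: 0.0309
time: 4.75
position: [0.5053, -0.1391, 0.1327]
eef_rot: [-2.458, -1.954, 0.0]
ft_force: [0.9, 0.5, -5.3]
grip_width: 0.0308
time: 5.25
position: [0.4947, -0.2341, 0.1368]
eef_rot: [-2.553, -1.83, 0.002]
ft_force: [-0.6, -0.3, -4.8]
grip_width: 0.0307
t 5.25 pos [ 0.4947 -0.2341  0.1368] grip 0.0307 f [-0.6 -0.3 -4.8] q [-0.18  0.38  0.68  1.9  -0.29  0.96  0.3 ]
[0.033 0.038 1.178] [-0.0003  0.0001  0.0004]
red 5295 (array([ 0.5755, -0.2597]), 71.4, array([76.2, 63.9])) 0 
yellow 6915 (array([ 0.6016, -0.1818]), 71.4, array([75.5, 63.8])) 0 
green 3900 (array([ 0.5001, -0.2338]), 71.2, array([74.8, 58.7])) 3117 (array([ 0.5015, -0.2163]), 160.4, array([32.4,  9.8]))
blue 6722 (array([ 0.526 , -0.1567]), 71.4, array([75. , 59.6])) 0
```

View pics/w2.png

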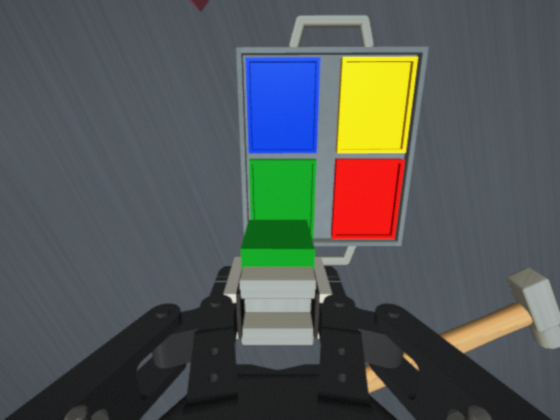

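The held green die is square with the caddy, and its pocket is at image (283,195), agreeing with the top camera to within 2 mm. I'll lower it.

```bash
python3 -m creep '[0.03,0.04,0.3,0,0,0,0.3,0.03,0.04,0.6,0,0,0,0.3,0.03,0.04,0.85,0,0,0,0.3,0.03,0.04,1,0,0,0,0.3,0.03,0.04,1,0,0,0,0.3]'
python3 -m creep '[0,0,0.07,0,0,0,0.3,0,0,0.11,0,0,0,0.3,0,0,0.14,0,0,0,0.3,0,0,0.16,0,0,0,0.3,0,0,0.16,0,0,0,0.3]'
python3 -c "
from h import *
plan(.4995,-.233,.020,-18.8,1)"
```

```text
time: 5.8
position: [0.4994, -0.2286, 0.0352]
eef_rot: [-2.545, -1.834, 0.003]
ft_force: [-0.4, -0.2, -3.8]
grip_width: 0.0305
time: 6.3
position: [0.5012, -0.2313, 0.0221]
eef_rot: [2.551, 1.834, 0.002]
ft_force: [-0.1, 1.1, 0.6]
grip_width: 0.0307
t 6.3 pos [ 0.5012 -0.2313  0.0221] grip 0.0307 f [-0.1  1.1  0.6] q [-0.09  0.55  0.57  1.97 -0.43  0.74  0.41]
[-0.022 -0.01   0.021] [ 0.0003 -0.0002  0.0013]
```

```bash
python3 -m creep '[0,0,0,0,0,0,0.4,0,0,0,0,0,0,0.6,0,0,0,0,0,0,0.6,0,0,0,0,0,0,0.6]'
python3 -m creep '[0,0,-0.15,0,0,0,0.6,0,0,-0.5,0,0,0,0.6,0,0,-1,0,0,0,0.6,0,0,-1,0,0,0,0.6]'
python3 -c "
from h import *
plan(.550,.1825,.15,10.4,5)"
```

```text
time: 6.7
position: [0.501, -0.2313, 0.0215]
eef_rot: [2.55, 1.834, 0.001]
ft_force: [-0.2, 0.1, -0.2]
grip_width: 0.0511
time: 7.1
position: [0.505, -0.234, 0.1284]
eef_rot: [2.543, 1.827, 0.012]
ft_force: [0.6, -0.7, 0.0]
grip_width: 0.0513
t 7.1 pos [ 0.505  -0.234   0.1284] grip 0.0513 f [ 0.6 -0.7  0. ] q [-0.18  0.4   0.68  1.9  -0.31  0.93  0.32]
[ 0.818 -0.18  -0.045] [ 0.0008  0.0002 -0.0322]
[ 0.832 -0.096 -0.045] [ 0.0008  0.0002 -0.0322]
[ 0.838 -0.012 -0.044] [ 0.0008  0.0002 -0.0322]
[ 0.835  0.073 -0.043] [ 0.0008  0.0002 -0.0322]
[ 0.823  0.157 -0.043] [ 0.0008  0.0002 -0.0322]
```

```bash
python3 -m creep '[0.4,-0.09,-0.04,0,0,-0.016,0.7,0.82,-0.18,-0.04,0,0,-0.032,0.75]'
python3 -m creep '[0.4,-0.05,-0.04,0,0,-0.016,0.75,0.83,-0.1,-0.04,0,0,-0.032,0.75]'
python3 -m creep '[0.4,0,-0.04,0,0,-0.016,0.75,0.84,-0.01,-0.04,0,0,-0.032,0.75]'
python3 -m creep '[0.4,0.04,-0.04,0,0,-0.016,0.75,0.83,0.07,-0.04,0,0,-0.032,0.75]'
python3 -m creep '[0.4,0.08,-0.04,0,0,-0.016,0.75,0.82,0.16,-0.04,0,0,-0.032,0.75,0.82,0.16,-0.04,0,0,-0.032,0.75,0.82,0.16,-0.04,0,0,-0.032,0.75]'
python3 - <<'E'
from h import *
im,P,*_=cloud("wrist"); z=P[...,2]
m=(z>0.03)&(z<0.07)&(np.hypot(P[...,0]-.55,P[...,1]-.1825)<.06)
c,a,s=rect(P[m][:,:2]); print(m.sum(),c,a,s)
g=cmask(im,"red")&(z<.07)&m; print(g.sum(),rect(P[g][:,:2]))
plan(*c,.012,a-90,1)
E
```

```text
time: 7.3
position: [0.5102, -0.1487, 0.1272]
eef_rot: [2.456, 1.955, 0.003]
ft_force: [0.0, 0.5, 0.1]
grip_width: 0.0644
time: 7.5
position: [0.5188, -0.0636, 0.1307]
eef_rot: [2.352, 2.081, 0.003]
ft_force: [1.5, 0.4, 0.8]
grip_width: 0.0641
time: 7.7
position: [0.5283, 0.0199, 0.1348]
eef_rot: [2.244, 2.196, 0.003]
ft_force: [0.3, 0.2, 0.2]
grip_width: 0.0641
time: 7.9
position: [0.5372, 0.103, 0.1388]
eef_rot: [2.131, 2.307, 0.003]
ft_force: [0.5, -0.3, 0.5]
grip_width: 0.0638
time: 8.3
position: [0.546, 0.1858, 0.1418]
eef_rot: [2.011, 2.413, 0.0]
ft_force: [0.3, -0.3, 0.0]
grip_width: 0.0642
2444 [0.5501 0.182 ] 99.8 [51.6 32.7]
1132 (array([0.5501, 0.1821]), 99.5, array([51.6, 32.2]))
t 8.35 pos [0.5461 0.184  0.1418] grip 0.064 f [-0.4 -0.9  0.8] q [-0.76  0.38  0.46  1.83 -0.2   0.98 -0.04]
[-0.025  0.035  1.298] [0.0001 0.0003 0.0023]
```

```bash
python3 -m creep '[-0.02,0.04,0.35,0,0,0,0.75,-0.02,0.04,0.7,0,0,0,0.75,-0.02,0.04,0.9,0,0,0,0.75,-0.02,0.04,0.9,0,0,0,0.75]'
python3 -m creep '[0,0,0.25,0,0,0,0.75,0,0,0.34,0,0,0,0.75,0,0,0.38,0,0,0,0.75,0,0,0.38,0,0,0,0.75]'
python3 -c "
from h import *
plan(.5501,.182,.013,9.8,1)"
python3 -m creep '[0,0,0,0,0,0,0.3,0,0,0,0,0,0,0.3,0,0,0,0,0,0,0.3,0,0,0,0,0,0,0.3,0,0,0,0,0,0,0.3]' 80
python3 -m creep '[0,0,-0.1,0,0,0,0.3,0,0,-0.35,0,0,0,0.3,0,0,-0.7,0,0,0,0.3,0,0,-1,0,0,0,0.3,0,0,-1,0,0,0,0.3]'
python3 -c "
from h import *
plan(.5748,-.2586,.15,-18.8,5)"
```

```text
time: 8.75
position: [0.548, 0.1804, 0.0488]
eef_rot: [-2.017, -2.406, 0.01]
ft_force: [-0.4, -0.6, -0.3]
grip_width: 0.0643
time: 9.15
position: [0.5508, 0.1832, 0.0139]
eef_rot: [2.015, 2.41, 0.001]
ft_force: [0.2, 0.3, 0.2]
grip_width: 0.0643
t 9.15 pos [0.5508 0.1832 0.0139] grip 0.0643 f [0.2 0.3 0.2] q [-0.69  0.56  0.39  1.9  -0.3   0.74  0.04]
[-0.01  -0.009  0.009] [ 0.0002 -0.      0.0022]
time: 9.65
position: [0.5506, 0.1836, 0.0144]
eef_rot: [-2.014, -2.411, -0.001]
ft_force: [-1.3, -0.5, 6.5]
grip_width: 0.031
time: 10.15
position: [0.5534, 0.1843, 0.1172]
eef_rot: [2.012, 2.408, 0.012]
ft_force: [1.2, 0.7, -5.5]
grip_width: 0.031
t 10.15 pos [0.5534 0.1843 0.1172] grip 0.031 f [ 1.2  0.7 -5.5] q [-0.75  0.42  0.45  1.84 -0.23  0.92 -0.02]
[-0.879 -0.115 -0.068] [ 0.0005 -0.0003  0.0323]
[-0.886 -0.025 -0.067] [ 0.0005 -0.0003  0.0323]
[-0.884  0.065 -0.067] [ 0.0005 -0.0003  0.0323]
[-0.873  0.154 -0.066] [ 0.0005 -0.0003  0.0323]
[-0.853  0.241 -0.066] [ 0.0005 -0.0003  0.0323]
```

```bash
python3 -m creep '[-0.22,-0.03,-0.05,0,0,0.008,0.3,-0.55,-0.07,-0.07,0,0,0.02,0.3,-0.88,-0.12,-0.07,0,0,0.032,0.3]'
python3 -m creep '[-0.3,-0.01,-0.03,0,0,0.01,0.3,-0.6,-0.02,-0.05,0,0,0.02,0.3,-0.89,-0.03,-0.07,0,0,0.032,0.3]'
python3 -m creep '[-0.3,0.02,-0.03,0,0,0.01,0.3,-0.6,0.04,-0.05,0,0,0.02,0.3,-0.88,0.07,-0.07,0,0,0.032,0.3]'
python3 -m creep '[-0.3,0.05,-0.03,0,0,0.01,0.3,-0.6,0.1,-0.05,0,0,0.02,0.3,-0.87,0.15,-0.07,0,0,0.032,0.3]'
python3 -m creep '[-0.3,0.08,-0.03,0,0,0.01,0.3,-0.6,0.16,-0.05,0,0,0.02,0.3,-0.8,0.22,-0.07,0,0,0.032,0.3,-0.85,0.24,-0.07,0,0,0.032,0.3,-0.85,0.24,-0.07,0,0,0.032,0.3]'
python3 -c "
from h import *
plan(.5748,-.2586,.020,-18.8,1)"
```

```text
time: 10.45
position: [0.5526, 0.0937, 0.1184]
eef_rot: [-2.132, -2.306, 0.004]
ft_force: [0.2, -0.7, -6.0]
grip_width: 0.0309
time: 10.75
position: [0.556, 0.004, 0.1251]
eef_rot: [-2.247, -2.192, 0.006]
ft_force: [1.8, 0.0, -6.1]
grip_width: 0.0311
time: 11.05
position: [0.5608, -0.084, 0.132]
eef_rot: [-2.354, -2.076, 0.006]
ft_force: [0.8, -0.1, -6.3]
grip_width: 0.0309
time: 11.35
position: [0.5651, -0.1721, 0.1389]
eef_rot: [-2.456, -1.955, 0.005]
ft_force: [0.4, -0.1, -6.6]
grip_width: 0.0311
time: 11.85
position: [0.5703, -0.2592, 0.1463]
eef_rot: [-2.55, -1.83, 0.004]
ft_force: [-0.5, 0.8, -7.1]
grip_width: 0.0312
t 11.85 pos [ 0.5703 -0.2592  0.1463] grip 0.0312 f [-0.5  0.8 -7.1] q [-0.11  0.51  0.65  1.7  -0.35  1.05  0.32]
[0.021 0.045 1.263] [-0.0012  0.0001  0.0007]
```

```bash
python3 -m creep '[0.02,0.04,0.3,0,0,0,0.3,0.02,0.04,0.6,0,0,0,0.3,0.02,0.04,0.85,0,0,0,0.3,0.02,0.04,1,0,0,0,0.3,0.02,0.04,1,0,0,0,0.3]'
python3 -m creep '[0,0,0.1,0,0,0,0.3,0,0,0.19,0,0,0,0.3,0,0,0.23,0,0,0,0.3,0,0,0.25,0,0,0,0.3,0,0,0.25,0,0,0,0.3]'
python3 -c "
from h import *
plan(.5748,-.2586,.020,-18.8,1)"
```

```text
time: 12.35
position: [0.5745, -0.2552, 0.0451]
eef_rot: [-2.544, -1.833, 0.004]
ft_force: [-0.9, 0.0, -5.7]
grip_width: 0.0313
time: 12.85
position: [0.5765, -0.2581, 0.0233]
eef_rot: [-2.551, -1.834, -0.0]
ft_force: [-0.9, 0.5, -6.8]
grip_width: 0.0311
t 12.85 pos [ 0.5765 -0.2581  0.0233] grip 0.0311 f [-0.9  0.5 -6.8] q [-0.05  0.66  0.56  1.77 -0.45  0.84  0.4 ]
[-0.01  -0.014  0.033] [ 0.     -0.      0.0013]
```

Weight is still fully carried, so I need to go down a few mm more.

```bash
python3 -m creep '[0,0,0.01,0,0,0,0.3,0,0,0.02,0,0,0,0.3,0,0,0.02,0,0,0,0.3]'
python3 -m creep '[0,0,0.01,0,0,0,0.3,0,0,0.01,0,0,0,0.3]'
```

```text
time: 13.15
position: [0.5766, -0.2581, 0.0215]
eef_rot: [2.55, 1.834, 0.001]
ft_force: [0.7, -0.4, -5.8]
grip_width: 0.0311
time: 13.35
position: [0.5766, -0.2582, 0.0214]
eef_rot: [-2.551, -1.834, -0.001]
ft_force: [-2.7, 2.2, 3.4]
grip_width: 0.0313
```

```bash
python3 -m creep '[0,0,0,0,0,0,0.4,0,0,0,0,0,0,0.6,0,0,0,0,0,0,0.6,0,0,0,0,0,0,0.6]'
python3 -m creep '[0,0,-0.15,0,0,0,0.6,0,0,-0.5,0,0,0,0.6,0,0,-1,0,0,0,0.6,0,0,-1,0,0,0,0.6]'
python3 -c "
from h import *
plan(.5505,.0387,.14,-16.1,4)"
```

```text
time: 13.75
position: [0.5768, -0.2583, 0.0204]
eef_rot: [2.55, 1.834, 0.001]
ft_force: [0.0, -0.6, -0.1]
grip_width: 0.0512
time: 14.15
position: [0.5808, -0.2614, 0.1284]
eef_rot: [2.542, 1.826, 0.012]
ft_force: [1.0, -0.3, 0.1]
grip_width: 0.0513
t 14.15 pos [ 0.5808 -0.2614  0.1284] grip 0.0513 f [ 1.  -0.3  0.1] q [-0.11  0.54  0.64  1.7  -0.37  1.01  0.34]
[ 0.687 -0.311 -0.034] [ 0.0011  0.0001 -0.0035]
[ 0.69  -0.303 -0.033] [ 0.0011  0.0001 -0.0035]
[ 0.694 -0.296 -0.031] [ 0.0011  0.0001 -0.0035]
[ 0.697 -0.288 -0.03 ] [ 0.0011  0.0001 -0.0035]
```

```bash
python3 -m creep '[0.35,-0.15,-0.04,0,0,-0.0035,0.7,0.69,-0.31,-0.04,0,0,-0.0035,0.75]'
python3 -m creep '[0.35,-0.15,-0.04,0,0,-0.0035,0.75,0.69,-0.3,-0.04,0,0,-0.0035,0.75]'
python3 -m creep '[0.35,-0.15,-0.04,0,0,-0.0035,0.75,0.69,-0.3,-0.04,0,0,-0.0035,0.75]'
python3 -m creep '[0.35,-0.15,-0.04,0,0,-0.0035,0.75,0.69,-0.29,-0.04,0,0,-0.0035,0.75,0.69,-0.29,-0.04,0,0,-0.0035,0.75,0.69,-0.29,-0.04,0,0,-0.0035,0.75]'
python3 - <<'E'
from h import *
im,P,*_=cloud("wrist"); z=P[...,2]
m=(z>0.03)&(z<0.07)&(np.hypot(P[...,0]-.5505,P[...,1]-.0387)<.045)
c,a,s=rect(P[m][:,:2]); print(m.sum(),c,a,s)
g=cmask(im,"yellow")&(z<.07)&m; print(g.sum(),rect(P[g][:,:2]))
plan(*c,.013,a-90,1)
E
```

```text
time: 14.35
position: [0.5696, -0.1837, 0.1262]
eef_rot: [2.541, 1.842, 0.003]
ft_force: [0.4, 1.3, 0.4]
grip_width: 0.0639
time: 14.55
position: [0.5621, -0.1067, 0.1295]
eef_rot: [2.53, 1.861, 0.003]
ft_force: [-0.0, -0.2, 0.4]
grip_width: 0.064
time: 14.75
position: [0.5539, -0.0317, 0.1336]
eef_rot: [2.519, 1.875, 0.003]
ft_force: [-0.0, 0.4, 0.4]
grip_width: 0.0643
time: 15.15
position: [0.5458, 0.0422, 0.1369]
eef_rot: [2.507, 1.892, 0.001]
ft_force: [-0.2, -0.7, -0.5]
grip_width: 0.0644
2461 [0.55   0.0383] 74.3 [51.4 32.5]
970 (array([0.5501, 0.0382]), 74.3, array([51.2, 31.8]))
t 15.2 pos [0.5458 0.0406 0.1369] grip 0.0637 f [-0.3 -0.3 -0.4] q [-0.66  0.37  0.63  1.9  -0.26  0.95 -0.19]
[-0.011  0.045  1.239] [ 0.0003  0.     -0.002 ]
```

```bash
python3 -m creep '[-0.01,0.04,0.35,0,0,-0.002,0.75,-0.01,0.04,0.7,0,0,-0.002,0.75,-0.01,0.04,0.9,0,0,-0.002,0.75,-0.01,0.04,0.9,0,0,-0.002,0.75]'
python3 -m creep '[0,0,0.22,0,0,0,0.75,0,0,0.29,0,0,0,0.75,0,0,0.33,0,0,0,0.75,0,0,0.33,0,0,0,0.75]'
python3 -c "
from h import *
plan(.55,.0383,.013,-15.7,1)"
python3 -m creep '[0,0,0,0,0,0,0.3,0,0,0,0,0,0,0.3,0,0,0,0,0,0,0.3,0,0,0,0,0,0,0.3,0,0,0,0,0,0,0.3]' 80
python3 -m creep '[0,0,-0.1,0,0,0,0.3,0,0,-0.35,0,0,0,0.3,0,0,-0.7,0,0,0,0.3,0,0,-1,0,0,0,0.3,0,0,-1,0,0,0,0.3]'
python3 -c "
from h import *
plan(.6008,-.181,.14,-18.8,3)"
```

```text
time: 15.6
position: [0.5469, 0.0369, 0.044]
eef_rot: [-2.505, -1.893, 0.009]
ft_force: [-0.3, -0.1, -0.0]
grip_width: 0.064
time: 16.0
position: [0.5496, 0.0388, 0.0139]
eef_rot: [2.504, 1.896, 0.001]
ft_force: [0.4, -0.2, -0.3]
grip_width: 0.064
t 16.0 pos [0.5496 0.0388 0.0139] grip 0.064 f [ 0.4 -0.2 -0.3] q [-0.56  0.55  0.52  1.97 -0.41  0.72 -0.06]
[-0.004  0.005  0.009] [ 0.0002 -0.0001 -0.0001]
time: 16.5
position: [0.5498, 0.0394, 0.0143]
eef_rot: [2.504, 1.898, 0.002]
ft_force: [-1.7, -0.1, 6.1]
grip_width: 0.0309
time: 17.0
position: [0.5519, 0.0392, 0.1169]
eef_rot: [2.501, 1.895, 0.011]
ft_force: [1.0, -0.3, -4.9]
grip_width: 0.0311
t 17.0 pos [0.5519 0.0392 0.1169] grip 0.0311 f [ 1.  -0.3 -4.9] q [-0.64  0.4   0.62  1.91 -0.29  0.91 -0.15]
[-0.662  0.356 -0.077] [ 0.0007 -0.0004  0.0058]
[-0.656  0.368 -0.077] [ 0.0007 -0.0004  0.0058]
[-0.649  0.379 -0.077] [ 0.0007 -0.0004  0.0058]
```

```bash
python3 -m creep '[-0.16,0.09,-0.05,0,0,0.001,0.3,-0.4,0.22,-0.08,0,0,0.003,0.3,-0.66,0.36,-0.08,0,0,0.006,0.3]'
python3 -m creep '[-0.25,0.13,-0.03,0,0,0.002,0.3,-0.45,0.25,-0.05,0,0,0.004,0.3,-0.66,0.37,-0.08,0,0,0.006,0.3]'
python3 -m creep '[-0.25,0.13,-0.03,0,0,0.002,0.3,-0.45,0.25,-0.05,0,0,0.004,0.3,-0.6,0.35,-0.08,0,0,0.006,0.3,-0.65,0.38,-0.08,0,0,0.006,0.3,-0.65,0.38,-0.08,0,0,0.006,0.3]'
python3 -c "
from h import *
plan(.6008,-.181,.020,-18.8,1)"
```

```text
time: 17.3
position: [0.5647, -0.0345, 0.1197]
eef_rot: [-2.519, -1.875, 0.004]
ft_force: [0.2, -0.7, -5.9]
grip_width: 0.0312
time: 17.6
position: [0.5804, -0.1094, 0.1269]
eef_rot: [-2.538, -1.847, 0.006]
ft_force: [0.6, 0.0, -5.3]
grip_width: 0.0312
time: 18.1
position: [0.5972, -0.1824, 0.1356]
eef_rot: [-2.557, -1.822, 0.004]
ft_force: [0.4, 1.2, -6.0]
grip_width: 0.0312
t 18.1 pos [ 0.5972 -0.1824  0.1356] grip 0.0312 f [ 0.4  1.2 -6. ] q [-0.24  0.52  0.65  1.71 -0.35  1.03  0.19]
[0.026 0.033 1.156] [-0.001   0.0003 -0.0014]
```

```bash
python3 -m creep '[0.02,0.03,0.3,0,0,0,0.3,0.02,0.03,0.6,0,0,0,0.3,0.02,0.03,0.85,0,0,0,0.3,0.02,0.03,1,0,0,0,0.3,0.02,0.03,1,0,0,0,0.3]'
python3 -m creep '[0,0,0.07,0,0,0,0.3,0,0,0.11,0,0,0,0.3,0,0,0.14,0,0,0,0.3,0,0,0.15,0,0,0,0.3,0,0,0.15,0,0,0,0.3]'
python3 -m creep '[0,0,0.01,0,0,0,0.3,0,0,0.01,0,0,0,0.3,0,0,0.01,0,0,0,0.3]'
```

```text
time: 18.6
position: [0.5999, -0.1781, 0.0343]
eef_rot: [-2.55, -1.825, 0.006]
ft_force: [-0.2, 0.3, -5.7]
grip_width: 0.0312
time: 19.1
position: [0.6023, -0.1805, 0.0226]
eef_rot: [2.556, 1.826, 0.001]
ft_force: [-0.2, -1.0, -5.8]
grip_width: 0.0312
time: 19.4
position: [0.6022, -0.1805, 0.0214]
eef_rot: [2.556, 1.826, 0.0]
ft_force: [-0.2, -0.0, -6.2]
grip_width: 0.0307
```

```bash
python3 -m creep '[0,0,0.01,0,0,0,0.3,0,0,0.01,0,0,0,0.3]'
```

```text
time: 19.6
position: [0.6022, -0.1805, 0.0213]
eef_rot: [-2.556, -1.826, -0.001]
ft_force: [-2.9, 1.6, 4.7]
grip_width: 0.0308
```

```bash
python3 -m creep '[0,0,0,0,0,0,0.4,0,0,0,0,0,0,0.6,0,0,0,0,0,0,0.6,0,0,0,0,0,0,0.6]'
python3 -m creep '[0,0,-0.15,0,0,0,0.6,0,0,-0.5,0,0,0,0.6,0,0,-1,0,0,0,0.6,0,0,-1,0,0,0,0.6]'
python3 -c "
from h import *
plan(.437,.0592,.14,-14,4)"
```

```text
time: 20.0
position: [0.6025, -0.1807, 0.0204]
eef_rot: [2.556, 1.826, 0.001]
ft_force: [-0.0, 0.7, -0.1]
grip_width: 0.0515
time: 20.4
position: [0.6069, -0.1832, 0.1284]
eef_rot: [2.548, 1.819, 0.014]
ft_force: [1.2, -0.3, 1.4]
grip_width: 0.051
t 20.4 pos [ 0.6069 -0.1832  0.1284] grip 0.051 f [ 1.2 -0.3  1.4] q [-0.24  0.53  0.64  1.71 -0.37  1.01  0.2 ]
[ 0.435 -0.598 -0.037] [ 0.0011 -0.     -0.0069]
[ 0.448 -0.589 -0.035] [ 0.0011 -0.     -0.0069]
[ 0.461 -0.579 -0.033] [ 0.0011 -0.     -0.0069]
[ 0.473 -0.569 -0.031] [ 0.0011 -0.     -0.0069]
```

```bash
python3 -m creep '[0.22,-0.3,-0.04,0,0,-0.0035,0.7,0.44,-0.6,-0.04,0,0,-0.007,0.75]'
python3 -m creep '[0.22,-0.3,-0.04,0,0,-0.0035,0.75,0.45,-0.59,-0.04,0,0,-0.007,0.75]'
python3 -m creep '[0.23,-0.29,-0.04,0,0,-0.0035,0.75,0.46,-0.58,-0.04,0,0,-0.007,0.75]'
python3 -m creep '[0.23,-0.29,-0.04,0,0,-0.0035,0.75,0.47,-0.57,-0.04,0,0,-0.007,0.75,0.47,-0.57,-0.04,0,0,-0.007,0.75,0.47,-0.57,-0.04,0,0,-0.007,0.75]'
python3 - <<'E'
from h import *
im,P,*_=cloud("wrist"); z=P[...,2]
m=(z>0.03)&(z<0.07)&(np.hypot(P[...,0]-.437,P[...,1]-.0592)<.045)
c,a,s=rect(P[m][:,:2]); print(m.sum(),c,a,s)
g=cmask(im,"blue")&(z<.07)&m; print(g.sum(),rect(P[g][:,:2]))
plan(*c,.013,a-90,1)
E
```

```text
time: 20.6
position: [0.5601, -0.1201, 0.1259]
eef_rot: [2.536, 1.85, 0.003]
ft_force: [0.4, 1.0, 0.7]
grip_width: 0.0643
time: 20.8
position: [0.5166, -0.058, 0.1293]
eef_rot: [2.515, 1.881, 0.003]
ft_force: [0.5, 0.6, -0.3]
grip_width: 0.0642
time: 21.0
position: [0.4741, 0.0028, 0.1333]
eef_rot: [2.495, 1.909, 0.003]
ft_force: [0.2, 0.5, -0.1]
grip_width: 0.0643
time: 21.4
position: [0.4319, 0.0627, 0.137]
eef_rot: [2.472, 1.939, 0.003]
ft_force: [1.0, -0.1, 0.4]
grip_width: 0.0642
2341 [0.4366 0.0588] 75.8 [51.7 32.5]
1063 (array([0.4363, 0.0588]), 76.5, array([51.6, 32.4]))
t 21.45 pos [0.4324 0.0617 0.1369] grip 0.0646 f [-0.2  0.6  0.2] q [-0.83  0.14  0.65  2.14 -0.11  0.88 -0.36]
[-0.02   0.046  1.239] [ 0.0005 -0.0003  0.0016]
```

```bash
python3 -m creep '[-0.01,0.04,0.35,0,0,0.001,0.75,-0.01,0.04,0.7,0,0,0.001,0.75,-0.01,0.04,0.9,0,0,0.001,0.75,-0.01,0.04,0.9,0,0,0.001,0.75]'
python3 -m creep '[0,0,0.22,0,0,0,0.75,0,0,0.29,0,0,0,0.75,0,0,0.33,0,0,0,0.75,0,0,0.33,0,0,0,0.75]'
python3 -c "
from h import *
plan(.4365,.0588,.013,-14,1)"
python3 -m creep '[0,0,0,0,0,0,0.3,0,0,0,0,0,0,0.3,0,0,0,0,0,0,0.3,0,0,0,0,0,0,0.3,0,0,0,0,0,0,0.3]' 80
python3 -m creep '[0,0,-0.1,0,0,0,0.3,0,0,-0.35,0,0,0,0.3,0,0,-0.7,0,0,0,0.3,0,0,-1,0,0,0,0.3,0,0,-1,0,0,0,0.3]'
python3 -c "
from h import *
plan(.5258,-.1557,.14,-18.8,3)"
```

```text
time: 21.85
position: [0.434, 0.0579, 0.0443]
eef_rot: [-2.48, -1.928, 0.009]
ft_force: [-0.1, 1.0, 0.8]
grip_width: 0.064
time: 22.25
position: [0.4359, 0.0599, 0.0138]
eef_rot: [2.477, 1.932, 0.001]
ft_force: [-0.1, 0.5, -0.2]
grip_width: 0.0641
t 22.25 pos [0.4359 0.0599 0.0138] grip 0.0641 f [-0.1  0.5 -0.2] q [-0.69  0.39  0.54  2.23 -0.36  0.6  -0.14]
[-0.009  0.009  0.008] [ 0.0002 -0.0001 -0.0006]
time: 22.75
position: [0.4362, 0.0604, 0.0143]
eef_rot: [2.476, 1.933, 0.003]
ft_force: [-0.4, -0.5, 5.1]
grip_width: 0.0304
time: 23.25
position: [0.4378, 0.0608, 0.1165]
eef_rot: [2.475, 1.932, 0.012]
ft_force: [1.0, 0.2, -4.9]
grip_width: 0.0303
t 23.25 pos [0.4378 0.0608 0.1165] grip 0.0303 f [ 1.   0.2 -4.9] q [-0.83  0.19  0.67  2.16 -0.16  0.83 -0.31]
[-0.628  0.46  -0.079] [ 0.0006 -0.0006  0.0088]
[-0.616  0.477 -0.079] [ 0.0006 -0.0006  0.0088]
[-0.602  0.494 -0.078] [ 0.0006 -0.0006  0.0088]
```

```bash
python3 -m creep '[-0.16,0.11,-0.05,0,0,0.002,0.3,-0.4,0.29,-0.08,0,0,0.005,0.3,-0.63,0.46,-0.08,0,0,0.009,0.3]'
python3 -m creep '[-0.2,0.16,-0.03,0,0,0.003,0.3,-0.4,0.31,-0.05,0,0,0.006,0.3,-0.62,0.48,-0.08,0,0,0.009,0.3]'
python3 -m creep '[-0.25,0.2,-0.03,0,0,0.003,0.3,-0.45,0.37,-0.05,0,0,0.006,0.3,-0.57,0.46,-0.08,0,0,0.009,0.3,-0.6,0.49,-0.08,0,0,0.009,0.3,-0.6,0.49,-0.08,0,0,0.009,0.3]'
python3 -c "
from h import *
plan(.5258,-.1557,.020,-18.8,1)"
```

```text
time: 23.55
position: [0.4636, -0.0124, 0.1203]
eef_rot: [-2.501, -1.898, 0.002]
ft_force: [0.6, -0.1, -5.9]
grip_width: 0.0306
time: 23.85
position: [0.4923, -0.0849, 0.1274]
eef_rot: [-2.528, -1.86, 0.005]
ft_force: [0.5, -0.5, -6.0]
grip_width: 0.0305
time: 24.35
position: [0.5222, -0.1559, 0.1363]
eef_rot: [-2.555, -1.825, 0.002]
ft_force: [1.1, 0.5, -6.8]
grip_width: 0.0304
t 24.35 pos [ 0.5222 -0.1559  0.1363] grip 0.0304 f [ 1.1  0.5 -6.8] q [-0.37  0.39  0.73  1.91 -0.31  0.96  0.17]
[0.013 0.036 1.163] [-0.0008 -0.0001 -0.0008]
```

```bash
python3 -m creep '[0.01,0.03,0.3,0,0,0,0.3,0.01,0.03,0.6,0,0,0,0.3,0.01,0.03,0.85,0,0,0,0.3,0.01,0.03,1,0,0,0,0.3,0.01,0.03,1,0,0,0,0.3]'
python3 -m creep '[0,0,0.07,0,0,0,0.3,0,0,0.11,0,0,0,0.3,0,0,0.14,0,0,0,0.3,0,0,0.16,0,0,0,0.3,0,0,0.16,0,0,0,0.3]'
python3 -m creep '[0,0,0.01,0,0,0,0.3,0,0,0.01,0,0,0,0.3,0,0,0.01,0,0,0,0.3]'
```

```text
time: 24.85
position: [0.5241, -0.1544, 0.0351]
eef_rot: [-2.551, -1.826, 0.005]
ft_force: [-0.5, -0.1, -5.7]
grip_width: 0.0303
time: 25.35
position: [0.5265, -0.1567, 0.0215]
eef_rot: [2.556, 1.826, 0.001]
ft_force: [0.2, -0.0, -6.2]
grip_width: 0.0302
time: 25.65
position: [0.5265, -0.1567, 0.0213]
eef_rot: [-2.556, -1.826, -0.002]
ft_force: [-2.1, 1.0, 6.2]
grip_width: 0.0306
```

Contact. I'll release, lift, move aside and check.

```bash
python3 -m creep '[0,0,0,0,0,0,0.4,0,0,0,0,0,0,0.6,0,0,0,0,0,0,0.6,0,0,0,0,0,0,0.6]'
python3 -m creep '[0,0,-0.15,0,0,0,0.6,0,0,-0.5,0,0,0,0.6,0,0,-1,0,0,0,0.6,0,0,-1,0,0,0,0.6]'
python3 -m creep '[0.3,0,-0.3,0,0,0,0.6,0.6,0,-0.6,0,0,0,0.6,0.9,0,-0.8,0,0,0,0.6]'
python3 -m creep '[0.3,0,0,0,0,0,0.6,0.6,0,0,0,0,0,0.6,0.9,0,0,0,0,0,0.6]'
python3 -m creep '[0.3,0,0,0,0,0,0.6,0.6,0,0,0,0,0,0.6,0.9,0,0,0,0,0,0.6]'
python3 -m creep '[0.3,0,0,0,0,0,0.6,0.6,0,0,0,0,0,0.6,0.6,0,0,0,0,0,0.6,0.6,0,0,0,0,0,0.6]'
python3 - <<'E'
from h import *
im,P,*_=cloud("top"); z=P[...,2]; cv2.imwrite("pics/top1.png",im[:,:,::-1])
cv2.imwrite("pics/end_crop.png",cv2.resize(im[140:270,330:470,::-1],(700,650)[:1]+(600,),interpolation=cv2.INTER_CUBIC))
pk={"red":(.5748,-.2586),"yellow":(.6008,-.181),"green":(.4997,-.2332),"blue":(.5258,-.1557)}
for k,p in pk.items():
    m=(z>0.04)&(z<0.08)&(np.hypot(P[...,0]-p[0],P[...,1]-p[1])<.045)
    c,a,s=rect(P[m][:,:2]); d=c-p; t=np.radians(71.3)
    print(k,c,a,s,"off long/short mm",np.round(1000*np.array([d@[np.cos(t),np.sin(t)],d@[np.sin(t),-np.cos(t)]]),1),"ztop",np.round(np.percentile(z[m],[50,95]),4))
for k,(x,y) in {"scrapA":(.6743,.1785),"scrapB":(.6752,.0568),"pinkA":(.6255,.431),"pinkB":(.4884,-.0355)}.items():
    m=(z>0.03)&(z<0.07)&(np.hypot(P[...,0]-x,P[...,1]-y)<.045); print(k,rect(P[m][:,:2]) if m.sum()>50 else m.sum())
print(get_state()["position"],get_state()["ft_force"])
E
```

```text
time: 26.05
position: [0.5265, -0.1567, 0.0204]
eef_rot: [2.556, 1.826, 0.001]
ft_force: [-0.4, -0.1, -0.3]
grip_width: 0.0512
time: 26.45
position: [0.5308, -0.1589, 0.1272]
eef_rot: [2.55, 1.82, 0.014]
ft_force: [1.7, -0.5, 0.4]
grip_width: 0.0511
time: 26.75
position: [0.5562, -0.0712, 0.203]
eef_rot: [2.556, 1.823, 0.004]
ft_force: [0.1, -0.6, 0.1]
grip_width: 0.0511
time: 27.05
position: [0.5848, 0.0148, 0.2012]
eef_rot: [2.556, 1.826, 0.002]
ft_force: [0.3, -0.4, 1.2]
grip_width: 0.0513
time: 27.35
position: [0.6139, 0.0998, 0.2009]
eef_rot: [2.557, 1.826, 0.001]
ft_force: [-0.3, 0.5, 0.0]
grip_width: 0.0514
time: 27.75
position: [0.633, 0.1559, 0.2004]
eef_rot: [2.555, 1.828, -0.001]
ft_force: [-0.3, -1.0, -0.4]
grip_width: 0.0516
red [ 0.5772 -0.2577] 71.3 [51.5 34.1] off long/short mm [1.6 2. ] ztop [0.0563 0.0599]
yellow [ 0.6023 -0.1797] 72.1 [51.6 33.6] off long/short mm [1.7 1. ] ztop [0.0544 0.0595]
green [ 0.501  -0.2322] 71.0 [51.5 33. ] off long/short mm [1.4 0.9] ztop [0.0469 0.0586]
blue [ 0.5268 -0.1567] 69.3 [51.3 33.3] off long/short mm [-0.6  1.3] ztop [0.0529 0.0583]
scrapA 49
scrapB (array([0.6748, 0.0567]), 87.9, array([48.9, 33.2]))
pinkA (array([0.6257, 0.4313]), 148.1, array([50.4, 33.7]))
pinkB (array([ 0.4885, -0.0352]), 119.5, array([51. , 32.6]))
[0.63300606 0.15445891 0.20057387] [ 0.65309568 -0.15846968 -0.1175216 ]
```

View pics/top1.png

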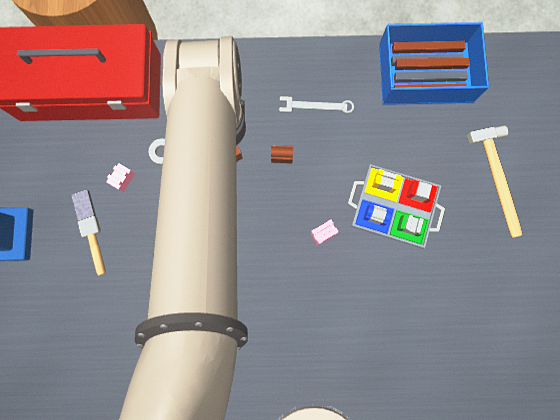

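View pics/end_crop.png

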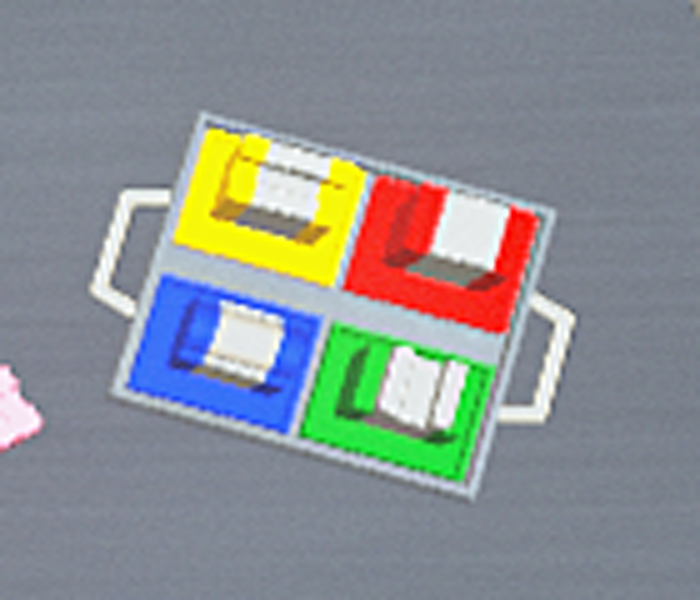

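All four dies stand in their own pockets: yellow (386,181), red (421,190), blue (377,214) and green (411,226). Their tops are 57 mm high, as they should be with the underside on the floor. The arm hides one scrap die, but the gripper was never near it at low height. Handing in.

Run:
```python
from h import *
im,P,*_=cloud("wrist"); z=P[...,2]
m=(z>0.03)&(z<0.07)&(np.hypot(P[...,0]-.6743,P[...,1]-.1785)<.045); print("scrapA",rect(P[m][:,:2]))
print(job_done())
```

```text
scrapA (array([0.6756, 0.1775]), 116.9, array([50. , 31.8]))
the job is handed in; nothing more can be done
None
```

I moved the green, red, yellow and blue dies into the pockets of their own colours, lowering each one until the wrist force showed it on the pocket floor before letting go. The job was handed in at about 28 s of the 96 s allowed.

- **Dies:** In the last top picture each is within about 2.6 mm of its pocket centre. Each stands within about 2° of the pocket's long side, with its top about 57 mm up, as expected for a die upright and flat on the floor.
- **Scrap and pink dies:** All four read within 2 mm and 2° of where they started. The arm hid one rusty die from the top camera, so I checked that one with the wrist camera.
- **Forces:** The readings I saw stayed below 8 N. The fingers read about 6 N upward each time they closed, perhaps from lightly touching the table. The red, yellow and blue dies needed 1 to 3 mm more lowering than planned before they touched.
- **Disagreements:** The two cameras agreed to about 2 mm on each die. No check failed.

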